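# Let the higher pour-over stand down one hole

## Robot

A 6-joint arm with a two-finger parallel gripper is mounted at the origin on a cart in front of the work surface, level with it; the furniture and walls round the work are solid. World frame = base frame: x ahead of the robot, y to its left, z up, the work surface at z = 0. Lengths are in m, angles in rad, forces in N, time in s.
With the tool pointing down it reaches from about 0.3 to 0.85 m from the base axis. Payload 5.4 kg.
Tool frame: the origin (TCP) lies on the mounting face of the last link; the fingertips stand 173 mm ahead of it and the grasp point (between the pads) lies 155 mm ahead of it; z points along the fingers, y is the line along which they close (so a half turn about z gives the same grasp; the last joint's range is limited). The gripper opens to 85 mm and grips with 20 to 120 N. Pads are 22 mm wide; open, the fingers measure 114 mm over their backs; the gripper's body (76 mm by 85 mm) begins 54 mm behind the grasp point. The pads swing forward as they close: fully open they stand 13 mm farther back than shut.
Start: joints at [-1.474, 0.158, 1.597, -0, 1.386, -0.21], TCP at [0.174, -0.548, 0.405] pointing down, gripper open.
Joint ranges: [-2.91, 2.91], [-0.94, 2.29], [0.18, 2.7], [-1.29, 4.43], [0.17, 2.64], [-3, 3]. Speed limits (rad/s): [2.57, 2.57, 3.14, 3.14, 3.14, 3.14].

## Interface

Orientations are given as a unit quaternion [w, x, y, z].
In Python, from cell import env, monitor, imaging, search_frame, regions_of gives the robot as it stands. Calls block until the motion is done:
- env.goto(position, orientation): joint-space move of the TCP to a pose.
- env.move_straight(position, rotation=None, vel=0.15): straight line of the TCP; rotation=None keeps the orientation; vel is the mean speed in m/s.
- env.set_joints(angles): joint-space move.
- env.grip(opening, effort=None): finger opening in m; effort is the grip in N (None keeps the last); returns when the fingers have stopped.
- env.dwell(seconds).
- env.inverse_kinematics(position, orientation): joint angles nearest the present ones, or None.
- monitor.get_obs(): the state.
- imaging.grab_frame(name): name is "side" or "top"; returns the picture (480x640x3 uint8, red, green, blue); there is no depth.
- imaging.camera_info(name): a dict with "fx", "fy", "cx", "cy" (pixels), "pose" (4x4, takes a point from camera to world coordinates). Camera axes: x right, y up, looking along -z (the intrinsics and any distortion apply to the point x, -y, -z); pixel columns grow to the right and rows downward; lengths in m; the calibration is good to about 2 mm. A picture is of the moment at which its call begins. camera_info takes no time and is no camera call.
A pose or a line that the arm cannot do raises env.IKError and nothing moves.
- env.close_job(): hands the job in; it is judged then, once.
Trained networks look in the newest picture that a camera, given by its name, has taken for a name from the list of things; names that differ only in an ending like _2 or _b are one class to them, and where a whole thing is asked for, a point or a joint stands for the part that bears it (a point fixed in the world has none). Each returns a list of dicts, best first, with "p" (0 to 1); they miss things now and then, are a little off and sometimes report something else, mostly with a low value. They report only what shows in the picture. A call takes as long as a camera call.
- search_frame(target, camera): "xyz" ([x, y, z] in m, in world coordinates, good to about 4 mm: the middle of the surface that is visible of it).
- regions_of(target, camera): "mask" (480x640 bool, what is visible of it).
The state is a dict: "t": time; "q": joint angles; "joint_velocities": joint speeds; "effort": joint torques, N m; "eef_pos": TCP position; "eef_rot": TCP orientation; "force": force on the tool from outside, world axes, zero at the start; "moment": the same for the moment, N m; "opening": finger opening in m; "gripper_force": force on a finger pad.
Only numpy, scipy, OpenCV 4.12 (cv2) and the standard library are available. Lean on these libraries where they do the work, as an engineer would, in place of code of your own. Each camera call takes 0.05 s, during which the arm holds its last target. There are 200 camera calls.

## Task

Two pour-over stands on the counter have telescoping posts, and one is set one hole higher than the other. Press down the sprung button on top of the higher post until the lock lets go, then let the button come up again, so that the post drops and locks in its very next hole, level with the other. Leave the lower stand at the height it has.

Things in the scene. Friction and masses are not known exactly. Their poses are not given: they have to be found in the camera images.
- high_button_top (a point): Centre of the top face of the sprung button on the stand that starts higher: a round steel cap 26 mm wide, z up, 281 mm above the counter at the start. It tops a black head 40x36x26 mm (head's top 14 mm lower) on a vertical steel post, and goes straight down 8 mm into the head (about 3 N, no hard stop is felt as the post then gives way), then springs back. It sinks with the post.
- high_tube (a joint): Sinking of that stand's inner post, m: 0 at the start in the top hole, 0.032 in the next, then 0.064, 0.096. With the button pressed 5 mm or more the lock pin leaves its hole and the post sinks by its own weight; once the button is let go the pin snaps into the next hole. A finger kept on the button to 30 mm below its first height may make it miss that hole. Unpressed, the post is locked.
- low_button_top (a point): The same point on the other stand, same make but one hole lower: 249 mm above the counter. Each stand: wooden foot 185x120x12 mm, fixed; from the head an arm reaches 95 mm along the foot, away from the robot, to a white dripper cone 86 mm wide in a steel ring 95 mm wide, all at least 19 mm lower than the button's top; a loose glass stands under it.
- low_tube (a joint): Sinking of the other stand's inner post, m, counted in the same way: it starts at 0.032, in its second hole, and is to stay there.

How it is judged:
By the outcome, as a careful person would: the job done as asked, in the order asked, and still so for the second after the job is handed in, with the robot touching nothing.
It also fails if it takes over 26 s, if anything falls off the work surface, if the arm or the gripper's body presses on something with over 40 N, if the wrist force passes 120 N, or if a joint passes its speed limit or range.

## Working session

There is one attempt and no reset: what is moved stays moved. The work goes in short steps, each a Python script; the robot and the scene stay as the last script left them, time stands still between calls to the robot, and variables do not carry over. Pictures are saved under pics/ and viewed, at most 10 in all, crops included, and the job is handed in when it is done.

```bash
mkdir -p pics; python3 - <<'E'
from cell import env, monitor, imaging, search_frame, regions_of
import cv2, numpy as np
ims=[]
for c in ["side","top"]:
    im=imaging.grab_frame(c); cv2.imwrite(f"pics/{c}0.png",im[:,:,::-1])
    i=imaging.camera_info(c); print(c,{k:(np.round(v,3).tolist()) for k,v in i.items() if k!='name'})
    for n in ["high_button_top","low_button_top"]:
        for d in search_frame(n,c)[:4]: print(n,np.round(d["xyz"],4),d["p"])
        for d in regions_of(n,c)[:3]:
            m=d["mask"]; r,cc=np.nonzero(m); print(' mask',m.sum(),cc.min(),cc.max(),r.min(),r.max(),d["p"])
o=monitor.get_obs(); print(o["t"],o["eef_rot"],o["force"])
E
```

```text
side {'fx': 529.827, 'fy': 529.827, 'cx': 310.249, 'cy': 232.27, 'pose': [[0.995, 0.069, -0.07, 0.409], [-0.095, 0.482, -0.871, -0.775], [-0.026, 0.874, 0.486, 0.624], [0.0, 0.0, 0.0, 1.0]]}
high_button_top [ 0.4778 -0.2383  0.2736] 0.82
 mask 290 325 345 256 273 0.62
low_button_top [0.4663 0.183  0.2465] 0.48
top {'fx': 533.741, 'fy': 533.741, 'cx': 312.247, 'cy': 232.481, 'pose': [[0.028, 0.997, -0.077, 0.391], [-1.0, 0.028, 0.007, 0.008], [0.009, 0.077, 0.997, 1.311], [0.0, 0.0, 0.0, 1.0]]}
high_button_top [ 0.4794 -0.2382  0.2818] 0.5
low_button_top [0.4678 0.1899 0.2494] 0.43
 mask 117 211 222 226 237 0.53
0.5 [-5.33904410e-05  9.88257802e-01  1.52795663e-01  6.14650967e-06] [-0.29552267  0.24289323 -0.42662638]
```

View pics/side0.png

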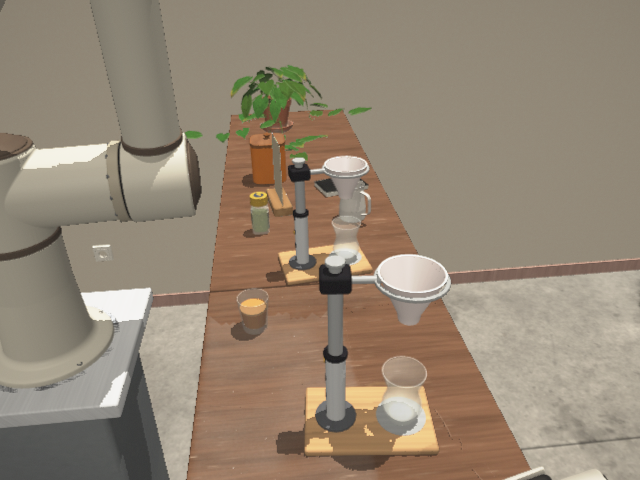

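View pics/top0.png

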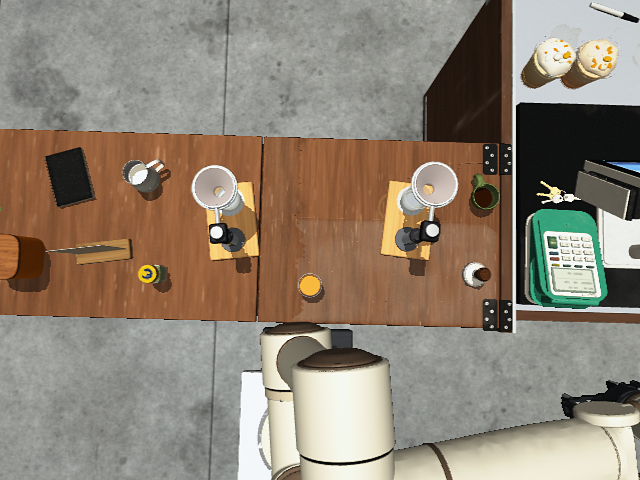

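The side view shows the near stand's cap at about (335,262) and the far one's at (298,162). In the top view they are at (432,231) and (217,232). I'll check these against the given heights, then raise the arm, close the fingers and hover over the higher cap.

```bash
python3 - <<'E'
from cell import env, monitor, imaging
import numpy as np
def ray(c,u,v):
    i=imaging.camera_info(c);P=np.array(i["pose"])
    d=P[:3,:3]@np.array([(u-i["cx"])/i["fx"],-(v-i["cy"])/i["fy"],-1]); return P[:3,3],d
for n,z,a,b in [("near",.281,(335,262),(432,231)),("far",.249,(298,162),(217,232))]:
    R=[ray("side",*a),ray("top",*b)]
    for o,d in R: print(n,"on plane",np.round(o+d*(z-o[2])/d[2],4))
    A=sum(np.eye(3)-np.outer(d,d)/(d@d) for o,d in R); y=sum((np.eye(3)-np.outer(d,d)/(d@d))@o for o,d in R)
    print(n,"triang",np.round(np.linalg.solve(A,y),4))
o=monitor.get_obs(); p=np.array(o["eef_pos"])
env.grip(0.0,20)
env.move_straight([p[0],p[1],0.55],vel=0.2)
env.goto([0.479,-0.238,0.52],o["eef_rot"])
o=monitor.get_obs(); print(o["t"],o["eef_pos"],o["force"],o["opening"])
im=imaging.grab_frame("side")
import cv2; cv2.imwrite("pics/side1.png",im[:,:,::-1])
E
```

```text
near on plane [ 0.4811 -0.2378  0.281 ]
near on plane [ 0.4798 -0.2309  0.281 ]
near triang [ 0.481  -0.2319  0.2772]
far on plane [0.4661 0.1763 0.249 ]
far on plane [0.4684 0.1906 0.249 ]
far triang [0.468  0.1917 0.243 ]
3.75 [ 0.47868902 -0.23883208  0.51991181] [-0.64204089  0.10357516 -0.87331201] 0.00020608537107383353
```

View pics/side1.png

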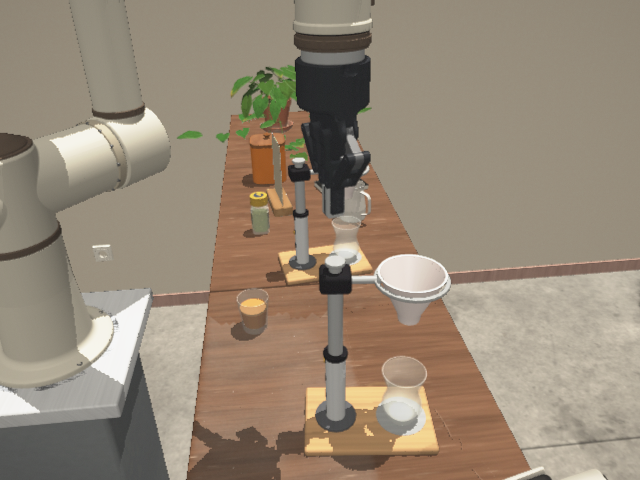

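Triangulation gives 277 mm for the near cap and 243 mm for the far one, so the near stand is the higher, by about one hole. The closed fingertips at (335,210) line up over its cap, so I'll press under force watch and retreat.

```bash
python3 - <<'E'
from cell import env, monitor, imaging, search_frame
import numpy as np, cv2
x,y=0.480,-0.2345
env.move_straight([x,y,0.464],vel=0.1); env.dwell(0.2)
f0=monitor.get_obs()["force"][2]; z=0.464; zc=None; peak=0; log=[]
while z>0.440:
    z-=0.0015; env.move_straight([x,y,z],vel=0.03)
    o=monitor.get_obs(); f=o["force"][2]-f0; log.append((round(o["eef_pos"][2]-.173,4),round(f,2)))
    if zc is None and f>1.0: zc=z+0.0015
    peak=max(peak,f)
    if zc and (zc-z>0.0125 or (peak>2 and f<peak*0.4) or f>15): break
env.move_straight([x,y,z+0.10],vel=0.15)
o=monitor.get_obs(); print(log,zc,o["t"])
im=imaging.grab_frame("side"); cv2.imwrite("pics/side2.png",im[:,:,::-1])
for c in ["side","top"]:
    if c=="top": imaging.grab_frame(c)
    for n in ["high_button_top","low_button_top"]:
        print(c,n,[(np.round(d["xyz"],4),d["p"]) for d in search_frame(n,c)[:2]])
E
```

```text
[(np.float64(0.2895), np.float64(-0.45)), (np.float64(0.2878), np.float64(-0.26)), (np.float64(0.2864), np.float64(0.43)), (np.float64(0.2849), np.float64(-0.62)), (np.float64(0.2834), np.float64(-0.28)), (np.float64(0.2819), np.float64(-0.68)), (np.float64(0.2805), np.float64(0.27)), (np.float64(0.2789), np.float64(-0.04)), (np.float64(0.2771), np.float64(0.25)), (np.float64(0.2758), np.float64(0.91)), (np.float64(0.2744), np.float64(-0.21)), (np.float64(0.2728), np.float64(0.12)), (np.float64(0.2713), np.float64(0.51)), (np.float64(0.2699), np.float64(0.18)), (np.float64(0.2684), np.float64(0.87)), (np.float64(0.2668), np.float64(-0.02))] None 9.525
side high_button_top [(array([ 0.4758, -0.2408,  0.2462]), 0.86)]
side low_button_top [(array([0.4668, 0.1821, 0.2454]), 0.53)]
top high_button_top []
top low_button_top []
```

View pics/side2.png

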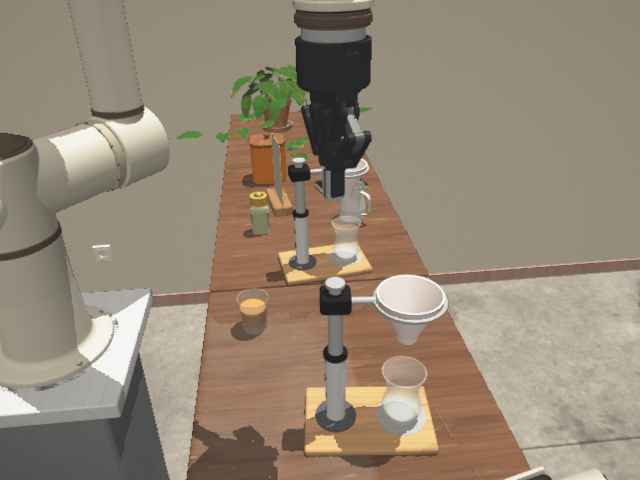

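The near stand has dropped: its cap went from row 262 to about 285, and the far cap is still at (298,162). Next I'll measure the drop precisely from the picture shift and check that it is at rest.

```bash
python3 - <<'E'
from cell import env, monitor, imaging
import numpy as np, cv2
env.dwell(0.3)
im=imaging.grab_frame("side")[:,:,::-1]; a=cv2.imread("pics/side0.png"); b=cv2.imread("pics/side2.png")
i=imaging.camera_info("side");P=np.array(i["pose"])
def pix(p):
    q=P[:3,:3].T@(np.array(p)-P[:3,3]); return np.array([i["cx"]+i["fx"]*q[0]/-q[2], i["cy"]+i["fy"]*q[1]/q[2]])
for s in (0,.028,.032,.036,.064): print(s,np.round(pix([.48,-.235,.274-s])-pix([.48,-.235,.274]),1))
def sh(src,dst,r0,r1,c0,c1):
    m=cv2.matchTemplate(np.ascontiguousarray(dst[r0-10:r1+70,c0-10:c1+10]),src[r0:r1,c0:c1],cv2.TM_CCOEFF_NORMED)
    _,v,_,l=cv2.minMaxLoc(m); return l[0]-10,l[1]-10,round(v,3)
print("high",sh(a,im,257,293,318,353),"since last",sh(b,im,280,316,318,353),"low",sh(a,im,157,181,288,311))
print(monitor.get_obs()["t"])
E
```

```text
0 [0. 0.]
0.028 [ 0.1 19. ]
0.032 [ 0.1 21.6]
0.036 [ 0.1 24.3]
0.064 [ 0.2 42.3]
high (0, 22, 0.953) since last (0, 0, 1.0) low (0, 0, 1.0)
10.175
```

The measured shift is 22 px against 21.6 expected for 32 mm. The post is at rest and the other stand hasn't moved.

```bash
python3 -c "
from cell import env
print(env.close_job())"
```

```text
the job is handed in; nothing more can be done
None
```

The higher post dropped one hole (about 32 mm, measured from the side camera) and came to rest level with the other stand, which did not move; the arm was clear, and I handed the job in just after 10.2 s on the robot's clock.

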